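# Prime the hand pump until its indicator pin pops out

### The job

Prime the small hand pump on the worktop: push its swing stop right out from under the plunger knob, then press the knob fully down and let it spring back up, again and again, until the indicator pin has popped fully out of its socket. Work by pushing only: grip and lift nothing, do not touch the pin, leave the pump standing where it is and the bottles and flask round it undisturbed, and finish with the stop still swung aside and the knob up.

Things in the scene. Friction and masses are not known exactly. Their poses are not given: they have to be found in the camera images.
- pump: Loose 2.6 kg pump on rubber feet (slides at a sideways push of about 12 N). Grey case 94 x 184 x 42 mm (x, y, z); origin centre of underside, z up, own -x side faces the robot. Along its own x = 0: barrel (52 mm across, top z = 85) with plunger at y = -5; indicator socket (28 across, top z = 72) with pin at y = +56; upright pivot of the swing stop at y = -41 mm.
- plunger_top (a point): Centre of the flat top of the plunger's round black knob (48 mm across, 16 mm thick); 140 mm above the worktop when up; moves with the knob, z axis up. Press straight down here.
- plunger (a joint): Knob's travel in m: 0 up, 0.024 fully down (solid end). A spring returns it in about 0.3 s; pressing takes 3 N at first, about 10 N at the bottom. A ratchet passes each full stroke on to the pin; short strokes give less or nothing, and the knob must come fully up between strokes. With the stop under it, it moves only about 2 mm.
- stop (a joint): Angle of the swing stop about its upright pivot, rad: at 0 (start 0 to 0.2) its 34 mm high steel block is under the knob; swing it past 1.0; end of travel 1.35. Friction about 1.2 N at the peg; it stays where it is left.
- stop_peg (a point): Centre of the top of the stop's upright black peg, 12 mm thick, free from 97 to 131 mm above the worktop (push its upper 25 mm). It stands 45 mm from the pivot: at joint value 0 towards the pump's own -y; as the value grows it swings round the pivot towards the pump's own +x, away from the robot.
- pin (a joint): How far the spring-loaded steel indicator pin (11 mm thick, head 14 mm) stands out, m: 0 in, 0.030 fully out (a dark ring at its foot then shows). Starts at 0 to 0.004, creeps to at most 0.009 with the first strokes and pops up to 0.030 at once in the last. Takes 4 or 5 full strokes; more do no harm. It stays where it is between strokes.
- pin_top (a point): Centre of the top of the pin's head; 75 mm above the worktop when in, 105 mm when fully out.
- reagent_bottle: Bystander: clear 250 ml bottle with a blue cap, 69 mm across, 150 mm high; origin at the centre of its underside.
- conical_flask: Bystander: conical flask, 68 mm across, 113 mm high; origin at the centre of its underside.
- small_bottle: Bystander: small clear bottle with a red cap, 56 mm across, 109 mm high; origin at the centre of its underside.
- black_cap_bottle: Bystander: white bottle with a black cap, 66 mm across, 143 mm high; origin at the centre of its underside.

How it is judged:
By the outcome, as a careful person would: the job done as asked, in the order asked, and still so for the second after the job is handed in, with the robot touching nothing.
It also fails if it takes over 58 s, if anything falls off the work surface, if the arm or the gripper's body presses on something with over 40 N, if the wrist force passes 120 N, or if a joint passes its speed limit or range.

### The arm

A 6-joint arm with a two-finger parallel gripper is mounted at the origin on a cart in front of the work surface, level with it; the furniture and walls round the work are solid. World frame = base frame: x ahead of the robot, y to its left, z up, the work surface at z = 0. Lengths are in m, angles in rad, forces in N, time in s.
With the tool pointing down it reaches from about 0.25 to 0.775 m from the base axis. Payload 4 kg.
Tool frame: the origin (TCP) lies at the very end of the fingers, on their centre line; the grasp point (between the pads) lies 19 mm behind it (robot.pinch_z is the distance from the TCP to the grasp point, in m); z points along the fingers, y is the line along which they close (so a half turn about z gives the same grasp; the last joint's range is limited). The gripper opens to 94 mm and grips with 3 to 60 N. Pads are 16 mm wide; open, the fingers measure 119 mm over their backs; the gripper's body (75 mm by 177 mm) begins 78 mm behind the grasp point.
Start: joints at [1.243, 0.087, 1.371, -0, 1.684, -0.103], TCP at [0.123, 0.536, 0.206] pointing down, gripper open.
Joint ranges: [-3.1, 3.1], [-0.76, 2.03], [0.27, 2.55], [-1.08, 4.22], [0.17, 2.65], [-2.57, 2.57]. Speed limits (rad/s): [2.79, 2.79, 3.14, 3.14, 3.14, 3.14].

### API

Orientations are given as [roll, pitch, yaw] about the fixed x, y, z axes, in that order (R = Rz(yaw) Ry(pitch) Rx(roll)).
In Python, from bench import robot gives the robot as it stands.
- The arm moves only by the tool arm_command, never from a script. Its argument "targets" is one flat list of numbers, 7 for each row, row after row: the turn, a rotation vector about the tool's x, y, z in degrees, then the shift along the tool's x, y, z in mm, then the closure, from -1 (fully open) to 1 (shut). In form: [ax, ay, az, x, y, z, hand, ax, ay, az, x, y, z, hand, ...]. A call has 1 to 20 rows; each row is the pose to reach, as a shift and turn from the pose commanded when the call began, along the tool's axes at that moment; what a row does not reach only later rows make up. A row lasts 1/10 s, in which the tool goes at most 50 mm and 8.59 degrees, less where a joint would pass 70% of its speed; a pose out of reach is approached as far as the arm can. A call with a gripper value outside its range is refused whole. The fingers move at their own pace and stop on an object; the grip force is fixed at half the most. Time passes only in rows, so rows that repeat a pose let the fingers close. It gives the time, the measured TCP pose, the force, the opening and the grip force at its end, in the units of the state.
- robot.get_obs(): the state, without advancing time (a new reading comes with each control period).
- robot.snapshot(name): name is "side" or "top" or "wrist"; returns a dict with "color" (384x512x3 uint8, red, green, blue), "range_z" (384x512 float32, m along the optical axis (not along the pixel's ray), 0 where there is no reading), "fx", "fy", "cx", "cy" (pixels), "T" (4x4, takes a point from camera to world coordinates); the wrist camera has in their place "T_tool_cam" (4x4, takes a point from camera to tool coordinates, whose origin is the TCP and whose axes are the flange's). Camera axes: x right, y down, z forward; pixel columns grow to the right and rows downward; lengths in m; the calibration is good to about 2 mm. A picture is of the moment at which its call begins: read the wrist's pose just before it.
- robot.close_job(): hands the job in; it is judged then, once.
The state is a dict: "time": time; "joint_positions": joint angles; "qvel": joint speeds; "joint_torque": joint torques, N m; "tool_pos": TCP position; "ee_rot": TCP orientation; "wrist_force": force on the tool from outside, world axes, zero at the start; "wrist_torque": the same for the moment, N m; "width": finger opening in m; "finger_force": force on a finger pad.
Only numpy, scipy, OpenCV 4.12 (cv2) and the standard library are available. Lean on these libraries where they do the work, as an engineer would, in place of code of your own. Each camera call takes 0.05 s, during which the arm holds its last target. There are 200 camera calls.

## Working session

There is one attempt and no reset: what is moved stays moved. The work goes in short steps, Python scripts to look and compute and a tool call to move; the robot and the scene stay as the last step left them, time stands still between calls to the robot, and variables do not carry over. Pictures are saved under pics/ and viewed, at most 10 in all, crops included, and the job is handed in when it is done.

Besides the shell and the picture viewer there is one more tool, called after "Call:" by a JSON object that holds its "method" and its "body", one argument or row to a line. arm_command: Moves the arm, as the interface text tells. Its arguments: {"type":"object","properties":{"targets":{"type":"array"}},"required":["targets"]}

```bash
mkdir -p pics; ls; cat > h.py <<'E'
from bench import robot
import numpy as np, cv2
def pts(s):
    h,w=s["range_z"].shape; u,v=np.meshgrid(np.arange(w),np.arange(h)); z=s["range_z"]
    P=np.stack([(u-s["cx"])/s["fx"]*z,(v-s["cy"])/s["fy"]*z,z],-1)
    return P@s["T"][:3,:3].T+s["T"][:3,3]
E
python3 - <<'E'
from h import *
o=robot.get_obs();print({k:np.round(v,3).tolist() for k,v in o.items()})
ims=[]
for n in("top","side"):
    s=robot.snapshot(n);np.savez(n,**s);cv2.imwrite(f"pics/{n}.png",s["color"][:,:,::-1]);print(n,np.round(s["T"],3).tolist())
E
```

```text
pics
{'time': 0.0, 'joint_positions': [1.243, 0.088, 1.372, -0.0, 1.684, -0.103], 'qvel': [-0.001, -0.001, 0.0, 0.001, 0.002, 0.001], 'joint_torque': [-0.0, -34.018, -30.243, 0.072, 0.033, -0.0], 'tool_pos': [0.122, 0.536, 0.204], 'ee_rot': [-3.139, -0.0, 2.917], 'wrist_force': [0.433, -1.003, 1.031], 'wrist_torque': [-0.011, 0.01, -0.024], 'finger_force': 0.0, 'width': 0.094}
top [[-0.006, -0.994, 0.105, 0.481], [-1.0, 0.008, 0.01, 0.166], [-0.011, -0.105, -0.994, 0.971], [0.0, 0.0, 0.0, 1.0]]
side [[-0.426, 0.81, -0.402, 1.079], [0.905, 0.381, -0.191, 0.412], [-0.001, -0.445, -0.896, 1.191], [0.0, 0.0, 0.0, 1.0]]
```

View pics/top.png

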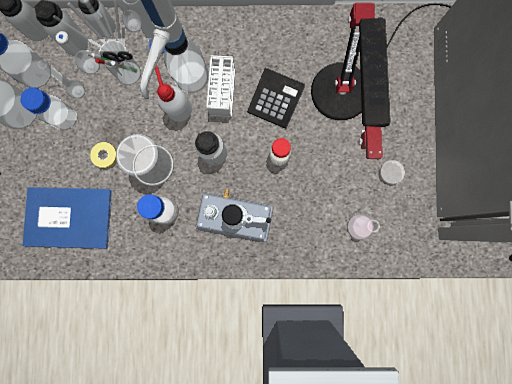

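View pics/side.png

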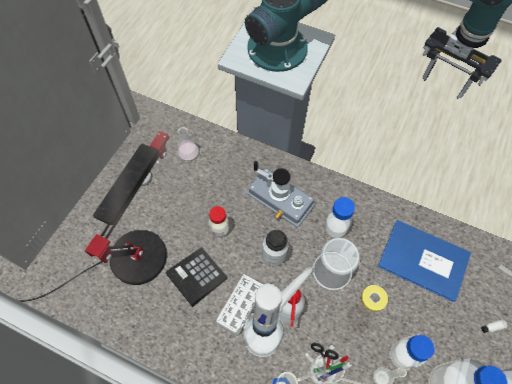

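The top view shows the pump near (235,216), with the knob at (233,215), the peg near (268,221) and the socket near (210,212). Next I measure the points from the depth images.

```bash
python3 - <<'E'
from h import *
for n,c in(("top",(170,120,310,260)),("side",(200,150,370,270))):
    s=np.load(n+".npz");W=pts(s);x0,y0,x1,y1=c
    sub=np.zeros(W.shape[:2],bool);sub[y0:y1,x0:x1]=1
    hsv=cv2.cvtColor(s["color"],cv2.COLOR_RGB2HSV);V=hsv[:,:,2]
    for nm,m in(("black>.08",(V<60)&(W[...,2]>.085)),("grey case",(abs(W[...,2]-.042)<.006)),("tall .06-.08",abs(W[...,2]-.074)<.006),("dark~.135",(W[...,2]>.1))):
        k,l,st,ce=cv2.connectedComponentsWithStats((m&sub).astype(np.uint8))
        for i in range(1,k):
            if st[i,4]>6:
                p=W[l==i];print(n,nm,st[i].tolist(),ce[i].round(1).tolist(),p.mean(0).round(3).tolist(),p.min(0).round(3).tolist(),p.max(0).round(3).tolist())
                if nm=="grey case" and st[i,4]>200: print(cv2.minAreaRect((p[:,:2]*1000).astype(np.float32)))
a=np.load("top.npz")["color"][125:245,180:300];b=np.load("side.npz")["color"][150:250,230:350]
im=np.hstack([cv2.resize(a,(400,400),interpolation=2),cv2.resize(b,(400,400),interpolation=2)])
cv2.imwrite("pics/crop.png",im[:,:,::-1])
E
```

```text
top black>.08 [195, 132, 24, 23, 266] [207.0, 143.7] [0.686, 0.291, 0.143] [0.481, 0.166, 0.102] [0.717, 0.321, 0.971]
top black>.08 [222, 205, 21, 20, 332] [231.7, 214.7] [0.528, 0.235, 0.142] [0.481, 0.166, 0.133] [0.549, 0.257, 0.971]
top black>.08 [266, 218, 5, 5, 20] [268.1, 220.0] [0.516, 0.156, 0.127] [0.512, 0.151, 0.1] [0.521, 0.16, 0.133]
top grey case [219, 151, 7, 11, 14] [222.8, 156.5] [0.678, 0.266, 0.042] [0.668, 0.26, 0.037] [0.691, 0.276, 0.048]
top grey case [272, 160, 15, 4, 15] [279.0, 162.2] [0.663, 0.126, 0.042] [0.66, 0.109, 0.036] [0.669, 0.144, 0.047]
top grey case [197, 194, 74, 45, 1653] [233.2, 216.4] [0.529, 0.24, 0.041] [0.476, 0.15, 0.036] [0.585, 0.33, 0.048]
((530.6544799804688, 239.95352172851562), (172.239501953125, 86.48748779296875), 77.60614013671875)
top grey case [170, 203, 6, 18, 22] [173.9, 211.6] [0.542, 0.386, 0.043] [0.521, 0.382, 0.036] [0.563, 0.395, 0.048]
top tall .06-.08 [206, 146, 19, 15, 30] [217.3, 155.8] [0.674, 0.276, 0.074] [0.663, 0.26, 0.068] [0.698, 0.303, 0.08]
top tall .06-.08 [271, 147, 20, 13, 46] [278.5, 155.6] [0.673, 0
[... 3112 characters left out ...]
k~.135 [273, 168, 18, 17, 247] [281.3, 176.1] [0.529, 0.239, 0.14] [0.505, 0.215, 0.129] [0.55, 0.261, 0.146]
side dark~.135 [331, 197, 24, 28, 491] [342.6, 209.8] [0.555, 0.418, 0.146] [0.519, 0.392, 0.1] [1.079, 0.445, 1.191]
side dark~.135 [209, 206, 17, 17, 219] [217.3, 213.7] [0.686, 0.128, 0.109] [0.663, 0.106, 0.1] [0.705, 0.149, 0.116]
side dark~.135 [264, 230, 24, 25, 465] [275.8, 241.8] [0.701, 0.299, 0.134] [0.666, 0.265, 0.1] [1.079, 0.412, 1.191]
side dark~.135 [319, 237, 41, 33, 1123] [339.2, 254.6] [0.667, 0.452, 0.137] [0.618, 0.407, 0.101] [1.079, 0.503, 1.191]
side dark~.135 [305, 266, 9, 4, 23] [309.4, 268.1] [0.77, 0.401, 0.261] [0.762, 0.393, 0.251] [0.776, 0.408, 0.266]
```

View pics/crop.png

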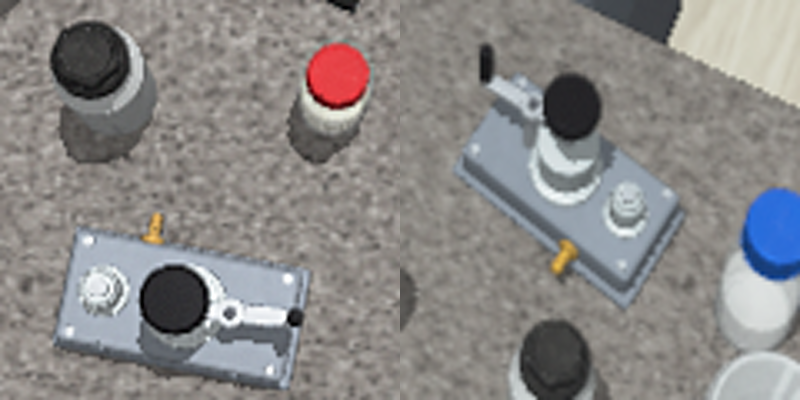

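The crop shows the knob at about (175,298) in the left panel, the peg at (295,317) and the socket at (102,290). The arm points away from the knob and the pin is in. The distances fit the given sizes: knob to socket 61 mm, knob to peg 80 mm. Pump yaw is about -0.195.

I'll close the fingers and go to a point behind the peg, with the tool x axis along the chord of the peg's swing.

Call:
{"method": "arm_command", "body": {
  "targets": [0,0,-39,-445,-307,0,1,0,0,-39,-445,-307,0,1,0,0,-39,-445,-307,0,1,0,0,-39,-445,-307,0,1,0,0,-39,-445,-307,0,1,0,0,-39,-445,-307,0,1,0,0,-39,-445,-307,0,1,0,0,-39,-445,-307,0,1,0,0,-39,-445,-307,0,1,0,0,-39,-445,-307,0,1,0,0,-39,-445,-307,0,1,0,0,-39,-445,-307,0,1,0,0,-39,-445,-307,0,1,0,0,-39,-445,-307,0,1,0,0,-39,-445,-307,0,1,0,0,-39,-445,-307,0,1]
}}

```text
time: 1.7
tool_pos: [0.4871, 0.1392, 0.2057]
ee_rot: [3.141, 0.001, -2.683]
wrist_force: [-0.6, 1.0, 0.5]
width: 0.0008
finger_force: 0.0
```

Call:
{"method": "arm_command", "body": {
  "targets": [0,0,0,0,0,40,1,0,0,0,0,0,80,1,0,0,0,0,0,94,1,0,0,0,0,0,94,1,0,0,0,0,0,94,1]
}}

```text
time: 2.2
tool_pos: [0.4887, 0.1383, 0.1131]
ee_rot: [-3.141, 0.002, -2.685]
wrist_force: [-0.2, 0.0, 0.5]
width: 0.0005
finger_force: 0.0
```

```bash
python3 - <<'E'
from h import *
print(robot.get_obs()["tool_pos"])
a=robot.snapshot("top")["color"][165:265,190:310];b=robot.snapshot("side")["color"][120:220,210:330]
cv2.imwrite("pics/pre.png",np.hstack([cv2.resize(x,(400,333),interpolation=2) for x in(a,b)])[:,:,::-1])
E
```

```text
[0.48866222 0.13830766 0.11309791]
```

View pics/pre.png

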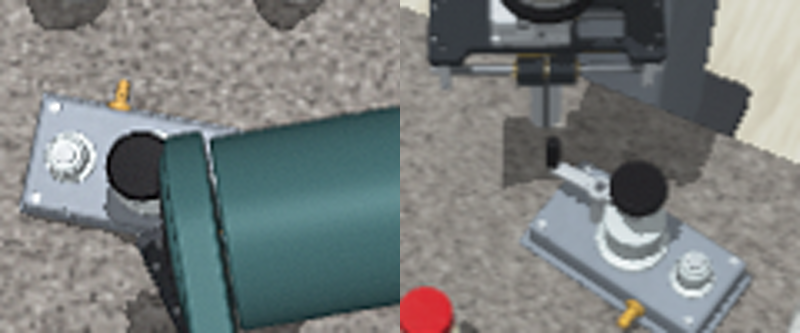

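The side view shows the closed fingers at about (540,100), just behind the peg at (552,150) and clear of the knob. Now the straight push along -x of the tool.

Call:
{"method": "arm_command", "body": {
  "targets": [0,0,0,-10,0,0,1,0,0,0,-18,0,0,1,0,0,0,-24,0,0,1,0,0,0,-30,0,0,1,0,0,0,-36,0,0,1,0,0,0,-42,0,0,1,0,0,0,-48,0,0,1,0,0,0,-54,0,0,1,0,0,0,-60,0,0,1,0,0,0,-64,0,0,1,0,0,0,-67,0,0,1,0,0,0,-67,0,0,1,0,0,0,-67,0,0,1]
}}

```text
time: 3.6
tool_pos: [0.5485, 0.1672, 0.1115]
ee_rot: [-3.141, 0.001, -2.686]
wrist_force: [-0.2, 0.3, -0.9]
width: 0.0005
finger_force: 0.5
```

```bash
python3 - <<'E'
from h import *
print(robot.get_obs()["tool_pos"])
s=robot.snapshot("side");b=s["color"][120:220,210:330]
cv2.imwrite("pics/push.png",cv2.resize(b,(480,400),interpolation=2)[:,:,::-1])
W=pts(s);V=s["color"].max(2)
for x0,x1,y0,y1 in((240,272,150,190),(270,295,165,190)):
    w=W[y0:y1,x0:x1];m=(V[y0:y1,x0:x1]<60)&(w[...,2]>.095)&(w[...,2]<.15);p=w[m];print(m.sum(),p.mean(0).round(3),p.min(0).round(3),p.max(0).round(3))
E
```

```text
[0.54846219 0.1672018  0.11149759]
29 [0.561 0.181 0.121] [0.555 0.172 0.098] [0.564 0.185 0.134]
225 [0.53  0.239 0.14 ] [0.505 0.216 0.131] [0.551 0.261 0.147]
```

View pics/push.png

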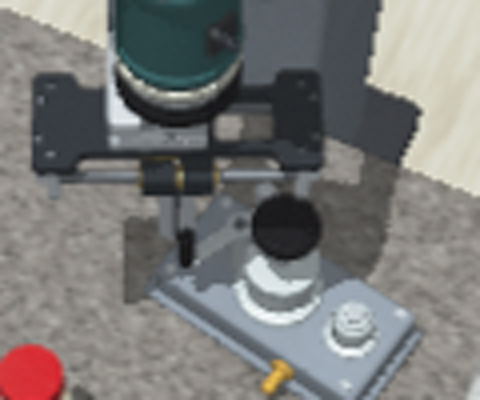

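The peg is now at (0.560,0.180), which puts the stop at about 1.24 rad, and the pump has not moved. Next I back off, rise and go over the knob at (0.528,0.236).

Call:
{"method": "arm_command", "body": {
  "targets": [0,0,0,15,0,0,1,0,0,0,15,0,-25,1,0,0,0,15,0,-50,1,0,0,0,0,40,-50,1,0,0,0,-12,71,-50,1,0,0,0,-12,71,-40,1,0,0,0,-12,71,-36,1,0,0,0,-12,71,-36,1,0,0,0,-12,71,-36,1]
}}

```text
time: 4.55
tool_pos: [0.5279, 0.2351, 0.1473]
ee_rot: [-3.141, -0.0, -2.687]
wrist_force: [-0.4, 0.5, -0.3]
width: 0.0007
finger_force: 0.0
```

```bash
python3 - <<'E'
from h import *
o=robot.get_obs();print(o["tool_pos"],o["wrist_force"])
s=robot.snapshot("side");b=s["color"][120:220,210:330]
cv2.imwrite("pics/over.png",cv2.resize(b,(480,400),interpolation=2)[:,:,::-1])
E
```

```text
[0.52788077 0.23507412 0.14726386] [-0.44961844  0.45330832 -0.32877811]
```

View pics/over.png

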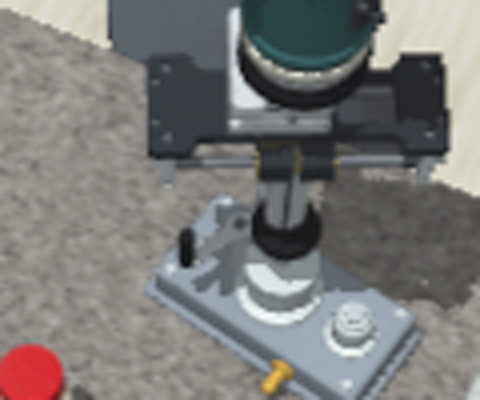

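The fingers are centred on the knob at (285,225), with the peg aside at (187,245). I'll do the first press to see the force.

Call:
{"method": "arm_command", "body": {
  "targets": [0,0,0,0,0,8,1,0,0,0,0,0,16,1,0,0,0,0,0,24,1,0,0,0,0,0,30,1,0,0,0,0,0,32,1,0,0,0,0,0,32,1,0,0,0,0,0,32,1]
}}

```text
time: 5.3
tool_pos: [0.5289, 0.2358, 0.1171]
ee_rot: [-3.14, 0.003, -2.686]
wrist_force: [-0.5, -1.5, 6.2]
width: 0.0004
finger_force: 3.2
```

Call:
{"method": "arm_command", "body": {
  "targets": [0,0,0,0,0,2,1,0,0,0,0,0,3,1,0,0,0,0,0,3,1,0,0,0,0,0,3,1]
}}

```text
time: 5.7
tool_pos: [0.529, 0.2358, 0.1161]
ee_rot: [-3.14, 0.004, -2.686]
wrist_force: [-2.6, -1.7, 13.7]
width: 0.0006
finger_force: 6.5
```

Call:
{"method": "arm_command", "body": {
  "targets": [0,0,0,0,0,2,1,0,0,0,0,0,3,1,0,0,0,0,0,3,1]
}}

```text
time: 6.0
tool_pos: [0.5291, 0.2359, 0.116]
ee_rot: [-3.139, 0.006, -2.686]
wrist_force: [-6.1, -3.7, 22.2]
width: 0.0003
finger_force: 11.1
```

Call:
{"method": "arm_command", "body": {
  "targets": [0,0,0,0,0,-10,1,0,0,0,0,0,-25,1,0,0,0,0,0,-38,1,0,0,0,0,0,-38,1,0,0,0,0,0,-38,1,0,0,0,0,0,-38,1,0,0,0,0,0,-38,1]
}}

```text
time: 6.7
tool_pos: [0.5269, 0.2361, 0.146]
ee_rot: [3.141, -0.003, -2.686]
wrist_force: [-0.3, -0.5, -0.1]
width: 0.0005
finger_force: 0.0
```

The knob's solid end is at TCP z = 0.116, so stroke one is done. Two strokes per call from here.

Call:
{"method": "arm_command", "body": {
  "targets": [0,0,0,0,0,14,1,0,0,0,0,0,28,1,0,0,0,0,0,36,1,0,0,0,0,0,36,1,0,0,0,0,0,36,1,0,0,0,0,0,15,1,0,0,0,0,0,-2,1,0,0,0,0,0,-2,1,0,0,0,0,0,-2,1,0,0,0,0,0,-2,1,0,0,0,0,0,14,1,0,0,0,0,0,28,1,0,0,0,0,0,36,1,0,0,0,0,0,36,1,0,0,0,0,0,36,1]
}}

```text
time: 8.2
tool_pos: [0.5286, 0.2366, 0.116]
ee_rot: [-3.141, 0.005, -2.686]
wrist_force: [-4.2, -2.4, 19.1]
width: 0.0006
finger_force: 9.3
```

Call:
{"method": "arm_command", "body": {
  "targets": [0,0,0,0,0,-20,1,0,0,0,0,0,-38,1,0,0,0,0,0,-38,1,0,0,0,0,0,-38,1,0,0,0,0,0,-38,1,0,0,0,0,0,-22,1,0,0,0,0,0,-8,1,0,0,0,0,0,0,1,0,0,0,0,0,0,1,0,0,0,0,0,0,1]
}}

```text
time: 9.2
tool_pos: [0.5286, 0.2366, 0.1161]
ee_rot: [-3.141, 0.005, -2.686]
wrist_force: [-5.0, -1.4, 18.2]
width: 0.0004
finger_force: 9.4
```

Call:
{"method": "arm_command", "body": {
  "targets": [0,0,0,0,0,-20,1,0,0,0,0,0,-38,1,0,0,0,0,0,-38,1,0,0,0,0,0,-38,1,0,0,0,0,0,-38,1,0,0,0,0,0,-22,1,0,0,0,0,0,-8,1,0,0,0,0,0,0,1,0,0,0,0,0,0,1,0,0,0,0,0,0,1]
}}

```text
time: 10.2
tool_pos: [0.5285, 0.2365, 0.116]
ee_rot: [-3.141, 0.004, -2.686]
wrist_force: [-4.3, -1.1, 20.2]
width: 0.0005
finger_force: 9.8
```

Call:
{"method": "arm_command", "body": {
  "targets": [0,0,0,0,0,-20,1,0,0,0,0,0,-38,1,0,0,0,0,0,-38,1,0,0,0,0,0,-38,1,0,0,0,0,0,-38,1,0,0,0,0,0,-38,1]
}}

```text
time: 10.8
tool_pos: [0.5267, 0.2359, 0.1473]
ee_rot: [3.141, -0.004, -2.686]
wrist_force: [0.5, -0.2, -0.1]
width: 0.0008
finger_force: 0.0
```

```bash
python3 - <<'E'
from h import *
o=robot.get_obs();print(o["time"],o["tool_pos"],o["wrist_force"])
s=robot.snapshot("side");b=s["color"][120:220,210:330]
cv2.imwrite("pics/s5.png",cv2.resize(b,(480,400),interpolation=2)[:,:,::-1])
W=pts(s)[180:212,290:308].reshape(-1,3);print("max z near socket",np.sort(W[:,2])[-8:].round(3))
E
```

```text
10.8 [0.52668238 0.23587798 0.14729202] [ 0.45868865 -0.18505525 -0.1141747 ]
max z near socket [0.106 0.107 0.107 0.108 0.108 0.109 1.191 1.191]
```

View pics/s5.png

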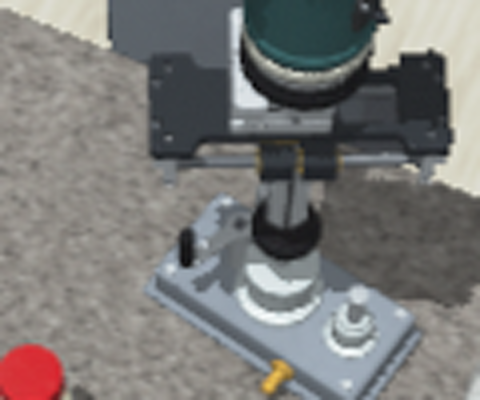

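The pin is up at (357,297), with its top at about 0.106 m against 0.105 m for fully out and the ring showing at its foot. The peg is still aside at (187,247), and the pump and red bottle sit at the same pixels as before. I'll retreat and check once more.

Call:
{"method": "arm_command", "body": {
  "targets": [0,0,0,0,0,-40,1,0,0,0,0,0,-80,1,0,0,0,60,0,-100,1,0,0,0,110,0,-100,1,0,0,0,150,0,-100,1,0,0,0,150,0,-100,1,0,0,0,150,0,-100,1]
}}

```text
time: 11.55
tool_pos: [0.3925, 0.17, 0.2496]
ee_rot: [-3.141, 0.002, -2.686]
wrist_force: [0.3, 0.7, -0.1]
width: 0.0005
finger_force: 0.0
```

```bash
python3 - <<'E'
from h import *
s=robot.snapshot("side");W=pts(s);V=s["color"].max(2)
for x0,x1,y0,y1 in((245,268,160,190),(270,295,165,190)):
    w=W[y0:y1,x0:x1];m=(V[y0:y1,x0:x1]<60)&(w[...,2]>.095)&(w[...,2]<.15);p=w[m];print(m.sum(),p.mean(0).round(3),p.max(0).round(3))
cv2.imwrite("pics/end.png",cv2.resize(s["color"][120:270,180:380],(800,600),interpolation=2)[:,:,::-1])
E
```

```text
25 [0.562 0.181 0.119] [0.564 0.185 0.135]
213 [0.53  0.239 0.14 ] [0.552 0.26  0.148]
```

View pics/end.png

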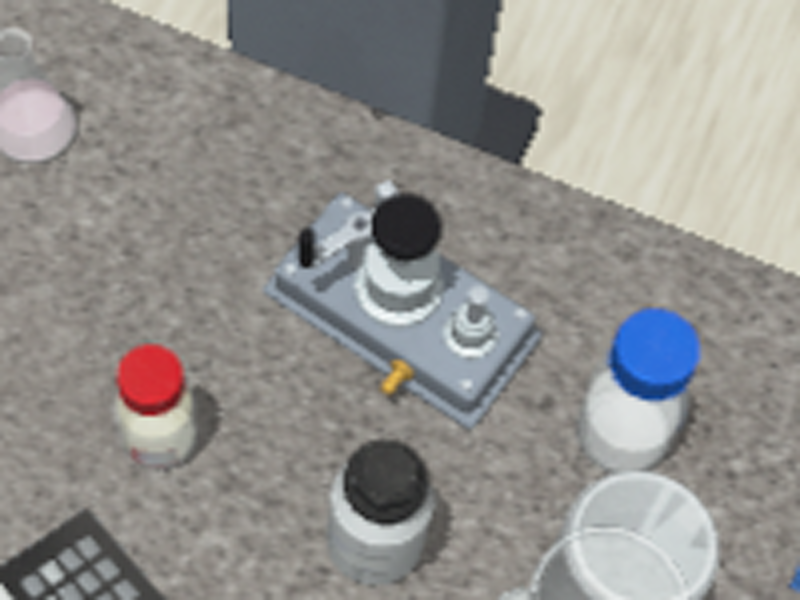

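The final view shows the knob up at (405,225), the pin out at (477,300), the stop aside with its peg at (306,247), and the bottles untouched.

```bash
python3 -c "from bench import robot; print(robot.close_job())"
```

```text
the job is handed in; nothing more can be done
None
```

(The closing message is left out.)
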